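Load the bead drilling jig and lock it with its cam

ROBOT

A 7-joint arm with a two-finger parallel gripper is mounted at the origin on a cart in front of the work surface, level with it; the furniture and walls round the work are solid. World frame = base frame: x ahead of the robot, y to its left, z up, the work surface at z = 0. Lengths are in m, angles in rad, forces in N, time in s.
With the tool pointing down it reaches from about 0.425 to 0.925 m from the base axis. Payload 6.8 kg.
Tool frame: the origin (TCP) lies at the very end of the fingers, on their centre line; the grasp point (between the pads) lies 19 mm behind it; z points along the fingers, y is the line along which they close (so a half turn about z gives the same grasp; the last joint's range is limited). The gripper opens to 85 mm and grips with 20 to 120 N. Pads are 22 mm wide; open, the fingers measure 114 mm over their backs; the gripper's body (76 mm by 85 mm) begins 54 mm behind the grasp point. The pads swing forward as they close: fully open they stand 13 mm farther back than shut.
Start: joints at [-1.421, 0.477, 0.022, 1.555, -0.011, 1.109, -0.083], TCP at [0.172, 0.653, 0.231] pointing down, gripper open.
Joint ranges: [-2.96, 2.96], [-0.34, 2.1], [-1.41, 1.46], [0.24, 2.44], [-1.37, 4.51], [0.17, 1.92], [-2.96, 2.96]. Speed limits (rad/s): [2.39, 2.39, 3.14, 3.14, 3.14, 3.14, 3.14].

INTERFACE

Orientations are given as a rotation vector (axis times angle).
In Python, from bench import r gives the robot as it stands.
- The arm moves only by the tool play_rows, never from a script. Its argument "targets" is text: rows parted by semicolons, each of 5 numbers parted by spaces: the closure, from -1 (fully open) to 1 (shut), then the shift along the tool's x, y, z in m, then the turn about the tool's z in rad. In form: gripper dx dy dz spin; .... A call has 1 to 8 rows; each row is the pose to reach, as a shift and turn from the pose commanded when the call began, along the tool's axes at that moment; what a row does not reach only later rows make up. A row lasts 1/12 s, in which the tool goes at most 41.7 mm and 7.16 degrees, less where a joint would pass 70% of its speed; a pose out of reach is approached as far as the arm can. A call with a gripper value outside its range is refused whole. The fingers move at their own pace and stop on an object; "squeeze" is the grip in N (left out, the last holds). Time passes only in rows, so rows that repeat a pose let the fingers close. It gives the time, the measured TCP pose, the force, the opening and the grip force at its end, in the units of the state.
- r.get_obs(): the state, without advancing time (a new reading comes with each control period).
- r.grab_frame(name): name is "side" or "top"; returns the picture (400x640x3 uint8, red, green, blue); there is no depth.
- r.camera_info(name): a dict with "fov_y" (degrees; the focal length in pixels is half the picture's height over the tangent of half this angle, whatever the lens; pixels are square), "cx", "cy" (the principal point, pixels), "position" and "rotation" of the camera in the world. Camera axes: x right, y down, z forward; pixel columns grow to the right and rows downward; lengths in m; the calibration is good to about 2 mm. A picture is of the moment at which its call begins. camera_info takes no time and is no camera call.
- r.hand_in(): hands the job in; it is judged then, once.
The state is a dict: "clock": time; "joints": joint angles; "qvel": joint speeds; "tau": joint torques, N m; "tcp_pos": TCP position; "orientation": TCP orientation; "contact_force": force on the tool from outside, world axes, zero at the start; "moment": the same for the moment, N m; "grip_width": finger opening in m; "gripper_force": force on a finger pad.
Only numpy, scipy, OpenCV 4.12 (cv2) and the standard library are available. Lean on these libraries where they do the work, as an engineer would, in place of code of your own. Each camera call takes 0.05 s, during which the arm holds its last target. There are 200 camera calls.

TASK

Load the three loose beads from the grooved bead board into the drilling jig, one in each of the three round bores under the blue drill-guide bridge, while the cam is still open. Then turn the jig's red cam grip clockwise half a turn, all the way to its stop, so that the jaw is drawn in and clamps the beads in their bores, and let go. Do not knock the jars, the tin or the wax stick about.

Things in the scene. Friction and masses are not known exactly. Their poses are not given: they have to be found in the camera images.
- bead_amber_center (a point): centre of the amber glass bead: a smooth ball 22 mm in diameter, about 16 g. At the start it lies in one of the board's grooves, its centre 22.5 mm above the worktop, and rolls easily along the groove; it can be gripped anywhere across its middle. Its axes mean nothing.
- bead_white_center (a point): centre of the white bead: a smooth ball 22 mm in diameter, about 16 g. At the start it lies in one of the board's grooves, its centre 22.5 mm above the worktop, and rolls easily along the groove; it can be gripped anywhere across its middle. Its axes mean nothing.
- bead_blue_center (a point): centre of the blue bead: a smooth ball 22 mm in diameter, about 16 g. At the start it lies in one of the board's grooves, its centre 22.5 mm above the worktop, and rolls easily along the groove; it can be gripped anywhere across its middle. Its axes mean nothing.
- bead_board: grey plastic bead board, 116 x 116 x 14 mm, fixed to the worktop; origin at the centre of its underside. Three straight grooves (14 mm wide, 6 mm deep, 84 mm long) run along its y axis at x = -36, 0 and +36 mm; one bead lies in each. Mind the lamp head hanging over the bench behind and left of it (x 0.50 to 0.64, y 0.21 to 0.38 m, from 0.49 m up).
- jig: bead drilling jig, fixed to the worktop; origin on the worktop straight below the middle bore; x from its open front to its back wall, y along the row of bores to the cam end. Aluminium deck, top 20 mm above the worktop, x = -34 to 42 mm, y = -78 to 161 mm. Three bores at x = 0, y = -50, 0, 50 mm. A blue back wall (x = 32 to 40 mm) behind them carries the bridge.
- bore_1 (a point): centre of the mouth of a bore, level with the deck top, 20 mm above the worktop; farthest from the cam (jig y = -50 mm). The bore is 24 mm wide and 10 mm deep with a flat floor, so a bead let go just above the mouth falls in, and sits with its centre 1 mm above this point. Axes as the jig's.
- bore_2 (a point): centre of the mouth of a bore, level with the deck top, 20 mm above the worktop; the middle one (y = 0). The bore is 24 mm wide and 10 mm deep with a flat floor, so a bead let go just above the mouth falls in, and sits with its centre 1 mm above this point. Axes as the jig's.
- bore_3 (a point): centre of the mouth of a bore, level with the deck top, 20 mm above the worktop; nearest the cam (y = +50 mm). The bore is 24 mm wide and 10 mm deep with a flat floor, so a bead let go just above the mouth falls in, and sits with its centre 1 mm above this point. Axes as the jig's.
- cam (a joint): angle of the cam, rad: 0 = open (it starts between 0 and 0.3), pi = locked, at a hard stop. It grows as the red grip turns clockwise seen from above. Dry friction about 0.12 N m with a light spring load near the end: it stays where it is left. The jaw follows it in proportion.
- cam_grip (a point): middle of the red bar grip on the cam, on its turning axis, 66.5 mm above the worktop at jig x = +14, y = +132 mm. The bar is 44 mm long along this point's x axis, 12 mm thick along its y axis, 26 mm tall (from 50.5 to 76.5 mm above the worktop), and turns with the cam; at cam = 0 its axes are parallel to the jig's. Grip it across its thickness from above; a half turn needs a regrasp.
- pin_tin: white round tin, 56 mm wide, 28 mm high, a bystander standing loose on the worktop; origin at the centre of its underside.
- screw_jar_1: little white screw jar with black lid, 34 mm wide, 36 mm high, a bystander standing loose on the worktop; origin at the centre of its underside.
- wax_stick: turquoise wax stick, 69 x 14 x 12 mm, lying, a bystander standing loose on the worktop; origin at the centre of its underside.
- clear_jar: clear plastic jar, 65 mm wide, 52 mm high, a bystander standing loose on the worktop; origin at the centre of its underside.
- bridge_edge (a point): middle of the lower front edge of the blue drill-guide bridge, 76 mm above the worktop at jig x = -9 mm. The bridge is 8 mm thick and reaches back to the wall and 70 mm either way in y, so it overhangs the bores: no gripper can come straight down on them; it must come in from the jig's front (-x side) with its fingers leaning 35 to 45 degrees from vertical.
- jaw_face (a point): middle of the top edge of the sliding jaw's rubber face, 8 mm above the deck. The low jaw (up to 8.5 mm above the deck) lies all along the front of the bores; its face stands 21 mm before the bore centres at cam = 0 and moves 12 mm towards the jig's +x as the cam turns to its stop. The face is sprung and holds the beads.

How it is judged:
By the outcome, as a careful person would: the job done as asked, in the order asked, and still so for the second after the job is handed in, with the robot touching nothing.
It also fails if it takes over 72 s, if anything falls off the work surface, if the arm or the gripper's body presses on something with over 40 N, if the wrist force passes 120 N, or if a joint passes its speed limit or range.

## Working session

There is one attempt and no reset: what is moved stays moved. The work goes in short steps, Python scripts to look and compute and a tool call to move; the robot and the scene stay as the last step left them, time stands still between calls to the robot, and variables do not carry over. Pictures are saved under pics/ and viewed, at most 13 in all, crops included, and the job is handed in when it is done.

Besides the shell and the picture viewer there is one more tool, called as name(argument=value, ...) on one line, values as JSON. play_rows: Moves the arm, as the interface text tells. Its arguments: {"type":"object","properties":{"targets":{"type":"string"},"squeeze":{"type":"number"}},"required":["targets"]}

```bash
ls; mkdir -p pics; python3 - <<'E'
from bench import r
import cv2
o=r.get_obs();print({k:o[k] for k in('clock','tcp_pos','orientation','grip_width','contact_force')})
for n in('side','top'):
    cv2.imwrite(f'pics/{n}0.png',r.grab_frame(n)[:,:,::-1]);print(n,r.camera_info(n))
E
```

```text
pics
{'clock': 0.0, 'tcp_pos': array([0.17195083, 0.65210861, 0.2303093 ]), 'orientation': array([-4.03768292e-01, -3.11542724e+00,  2.90213520e-03]), 'grip_width': 0.08519986306970617, 'contact_force': array([0.13594172, 1.01841953, 0.00491563])}
side {'fov_y': 50.69751485535635, 'cx': 319.1594692114004, 'cy': 204.153764695316, 'position': array([ 0.329566  , -0.58997528,  0.71585027]), 'rotation': array([-2.25873609,  0.45952809, -0.18977309])}
top {'fov_y': 56.61534408041261, 'cx': 317.0504581989079, 'cy': 193.21011747131953, 'position': array([0.50246862, 0.07651966, 0.91596497]), 'rotation': array([-2.13853896,  2.19101654, -0.07162699])}
```

View pics/side0.png

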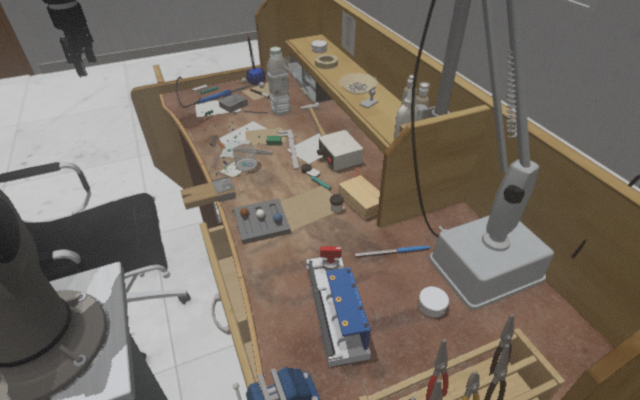

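View pics/top0.png

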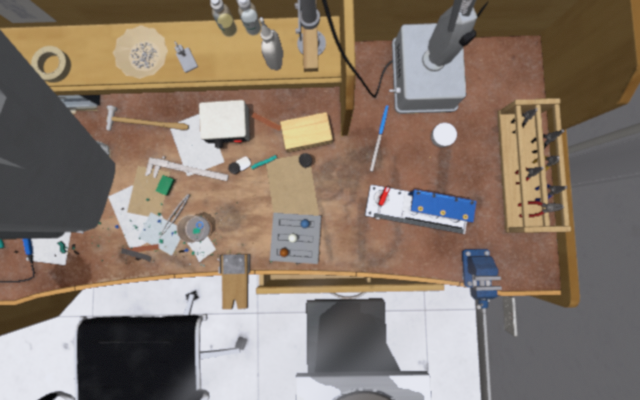

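The side view shows beads near (244,213), (261,214) and (277,218), and the red grip at (331,253). In the top view the beads are at (284,252), (292,238) and (304,224), the grip is at (384,197), and the jig deck spans about x 367–475.

```bash
cat > h.py <<'E'
import numpy as np, cv2
from scipy.spatial.transform import Rotation as R
from bench import r
def cam(n):
    c=r.camera_info(n); f=200/np.tan(np.radians(c['fov_y']/2))
    return c,f,R.from_rotvec(c['rotation']).as_matrix()
def ray(n,u,v):
    c,f,M=cam(n); return c['position'],M@np.array([(u-c['cx'])/f,(v-c['cy'])/f,1])
def onz(n,u,v,z):
    p,d=ray(n,u,v); return p+d*(z-p[2])/d[2]
def proj(n,P):
    c,f,M=cam(n); q=M.T@(np.asarray(P)-c['position']); return np.array([c['cx']+f*q[0]/q[2],c['cy']+f*q[1]/q[2]])
def blob(img,n,lo,hi,box):
    u0,v0,u1,v1=box
    m=cv2.inRange(cv2.cvtColor(img[v0:v1,u0:u1],cv2.COLOR_RGB2HSV),lo,hi)
    k,_,s,c=cv2.connectedComponentsWithStats(m); i=1+np.argmax(s[1:,4]) if k>1 else 0
    return c[i]+[u0,v0],s[i]
E
python3 - <<'E'
from h import *
t=cv2.imread('pics/top0.png');s=cv2.imread('pics/side0.png')
a=cv2.resize(t[175:270,260:480][:, :],(800,345),interpolation=cv2.INTER_CUBIC)
cv2.imwrite('pics/c1.png',a)
b=cv2.resize(s[190:370,225:385],None,fx=3.3,fy=3.3,interpolation=cv2.INTER_CUBIC)
cv2.imwrite('pics/c2.png',b)
for n,l in(('top',[(284,252),(292,238),(304,224)]),('side',[(244,213),(261,214),(277,218)])):
    for p in l: print(n,onz(n,*p,.0225).round(3))
E
```

```text
top [0.444 0.178 0.022]
top [0.476 0.159 0.022]
top [0.509 0.129 0.022]
side [0.443 0.175 0.022]
side [0.48  0.156 0.022]
side [0.511 0.127 0.022]
```

View pics/c1.png

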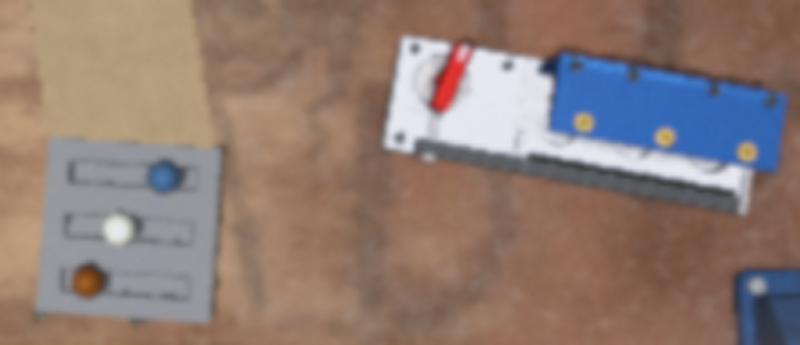

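View pics/c2.png

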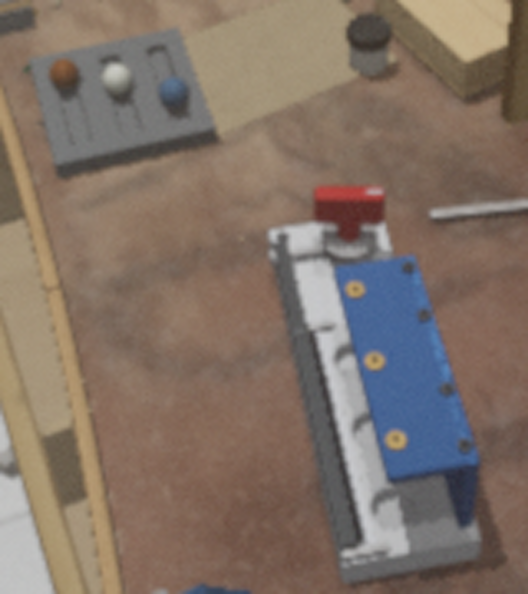

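The top crop shows the bridge corners at about (550,130), (778,171), (785,93) and (560,52), with the deck's cam end at (385,150)/(402,36). The grip bar runs from (437,108) to (465,45). The side crop shows the bridge corners at (335,265), (393,473), (415,257) and (478,462). I'll fit the poses from these.

```bash
python3 - <<'E'
from h import *
from scipy.optimize import least_squares
T=lambda u,v:(260+u/3.636,175+v/3.632); S=lambda u,v:(225+u/3.3,190+v/3.3)
ob=[('top',T(550,130),(-9,70,84)),('top',T(778,171),(-9,-70,84)),('top',T(785,93),(40,-70,84)),('top',T(560,52),(40,70,84)),('top',T(385,150),(-34,161,20)),('top',T(402,36),(42,161,20)),
('side',S(335,265),(-9,70,84)),('side',S(393,473),(-9,-70,84)),('side',S(415,257),(40,70,84)),('side',S(478,462),(40,-70,84)),('side',S(342,560),(-34,-78,20)),('side',S(480,543),(42,-78,20)),
('top',T(584,122),(0,50,84)),('top',T(666,136),(0,0,84)),('top',T(747,151),(0,-50,84)),('side',S(355,289),(0,50,84)),('side',S(375,361),(0,0,84)),('side',S(396,439),(0,-50,84))]
W=lambda p,q:np.append(p[:2],0)+R.from_euler('z',p[2]).apply(np.array(q)/1e3)
f=lambda p:np.concatenate([proj(n,W(p,q))-uv for n,uv,q in ob])
s=least_squares(f,[.5,-.1,0],loss='soft_l1');p=s.x;print('jig',p.round(4));print(f(p).reshape(-1,2).round(1).tolist())
for n in('top','side'):
    g=least_squares(lambda p:np.concatenate([proj(m,W(p,q))-uv for m,uv,q in ob if m==n]),p,loss='soft_l1').x;print(n,g.round(4))
for y in(-50,0,50):print('bore',W(p,(0,y,20)).round(4),'pad target',W(p,(-21,y,0)).round(4))
print('cam',W(p,(14,132,66.5)).round(4))
img={n:cv2.imread(f'pics/{n}0.png')[:,:,::-1] for n in('top','side')}
a=onz('top',*T(437,108),.0765);b=onz('top',*T(465,45),.0765);print('bar',a,b,(a+b)/2,np.arctan2(b[1]-a[1],b[0]-a[0]))
for nm,t,sd in(('amber',(88,281),(64,73)),('white',(118,229),(117,79)),('blue',(164,177),(174,92))):
    print(nm,onz('top',*T(*t),.0225).round(4),onz('side',*S(*sd),.0225).round(4))
q=[onz('top',*T(*c),.014) for c in((50,140),(221,148),(213,321),(37,312))];print('board',np.round(q,4).tolist(),np.mean(q,0).round(4))
o=r.get_obs();print(R.from_rotvec(o['orientation']).as_matrix().round(3).tolist())
E
```

```text
jig [ 0.5279 -0.1835 -0.2003]
[[-0.5, -0.3], [-0.3, -0.5], [0.9, -0.8], [0.1, -0.4], [-0.4, -1.1], [0.1, -0.6], [-1.4, 0.6], [-1.8, 1.8], [-0.7, -1.1], [0.8, -0.1], [-0.0, 1.9], [0.1, -1.1], [-0.3, -0.5], [-0.5, -0.4], [-0.3, -0.6], [-0.6, 0.7], [-0.6, 0.6], [-0.3, 0.9]]
top [ 0.5267 -0.1839 -0.1966]
side [ 0.5294 -0.1827 -0.2163]
bore [ 0.5179 -0.2325  0.02  ] pad target [ 0.4974 -0.2283  0.    ]
bore [ 0.5279 -0.1835  0.02  ] pad target [ 0.5073 -0.1793  0.    ]
bore [ 0.5378 -0.1345  0.02  ] pad target [ 0.5173 -0.1303  0.    ]
cam [ 0.5679 -0.0569  0.0665]
bar [ 0.54791425 -0.04690607  0.0765    ] [ 0.58676496 -0.0657635   0.0765    ] [ 0.5673396  -0.05633479  0.0765    ] -0.4518848677593043
amber [0.4427 0.1777 0.0225] [0.4447 0.1781 0.0225]
white [0.4762 0.1574 0.0225] [0.4787 0.1563 0.0225]
blue [0.5096 0.1264 0.0225] [0.5127 0.1266 0.0225]
board [[0.5362, 0.2028, 0.014], [0.5281, 0.0884, 0.014], [0.4142, 0.0965, 0.014], [0.4225, 0.2129, 0.014]] [0.4752 0.1501 0.014 ]
[[-0.967, 0.255, -0.0], [0.255, 0.967, -0.002], [-0.0, -0.002, -1.0]]
```

```bash
cat > go.py <<'E'
import sys
from h import *
P=np.array([.5279,-.1835,0]);YAW=-.2
def rel(x,y,z,yaw=YAW):
    o=r.get_obs();M=R.from_rotvec(o['orientation']).as_matrix()
    s=np.arctan2(-M[0,1],M[1,1])      # yaw of the tool y axis from world y
    d=M.T@(np.array([x,y,z])-o['tcp_pos'])
    return np.append(d,-(yaw-s)).round(4)
def jig(x,y,z): return P+R.from_euler('z',YAW).apply([x,y,z])
def ecc(bx,by,e=.008): return np.array([bx,by])-e*np.array([np.cos(YAW),np.sin(YAW)])
E
python3 - <<'E'
from go import *
print(rel(.36,.33,.2))
for n,b in dict(amber=(.4435,.1779),white=(.4772,.157),blue=(.5108,.1265)).items(): print(n,ecc(*b).round(4))
E
```

```text
[-0.2639 -0.2635  0.0309 -0.0578]
amber [0.4357 0.1795]
white [0.4694 0.1586]
blue [0.503  0.1281]
```

play_rows(targets="-1 -0.264 -0.263 0.03 -0.058;-1 -0.264 -0.263 0.03 -0.058;-1 -0.264 -0.263 0.03 -0.058;-1 -0.264 -0.263 0.03 -0.058;-1 -0.264 -0.263 0.03 -0.058;-1 -0.264 -0.263 0.03 -0.058;-1 -0.264 -0.263 0.03 -0.058;-1 -0.264 -0.263 0.03 -0.058", squeeze=20)

```text
clock: 0.77
tcp_pos: [0.3404, 0.3638, 0.2043]
orientation: [-0.313, -3.126, 0.0]
contact_force: [0.8, 0.9, 0.6]
grip_width: 0.0855
gripper_force: 0.0
```

```bash
python3 - <<'E'
from go import *
o=r.get_obs();print(o['clock'],o['tcp_pos'],o['joints'])
print(rel(*ecc(.5108,.1265),.10))
E
```

```text
0.7667 [0.34041401 0.36384255 0.20425839] [-1.03272873  0.21631191  0.10233811  2.00495559 -0.02759887  0.92182475
  0.45503245]
[-0.2061 -0.1988  0.1043  0.0003]
```

play_rows(targets="-1 -0.206 -0.199 0.104 0;-1 -0.206 -0.199 0.104 0;-1 -0.206 -0.199 0.104 0;-1 -0.206 -0.199 0.104 0;-1 -0.206 -0.199 0.104 0;-1 -0.206 -0.199 0.104 0;-1 -0.206 -0.199 0.104 0;-1 -0.206 -0.199 0.104 0")

```text
clock: 1.43
tcp_pos: [0.504, 0.1235, 0.0988]
orientation: [-0.324, -3.124, 0.006]
contact_force: [-0.7, -0.0, 0.2]
grip_width: 0.0855
gripper_force: 0.0
```

```bash
python3 - <<'E'
from go import *
o=r.get_obs();print(o['clock'],o['tcp_pos'],o['joints'])
print(rel(*ecc(.5108,.1265),.015))
E
```

```text
1.4333 [0.50398517 0.12347226 0.09880234] [-0.53794692  0.4042475   0.21614144  2.05214115 -0.1265928   0.69948845
  1.1225718 ]
[ 0.002   0.0046  0.0838 -0.0067]
```

play_rows(targets="-1 0.002 0.005 0.03 -0.007;-1 0.002 0.005 0.06 -0.007;-1 0.002 0.005 0.084 -0.007;-1 0.002 0.005 0.084 -0.007;-1 0.002 0.005 0.084 -0.007")

```text
clock: 1.85
tcp_pos: [0.5003, 0.1348, 0.0158]
orientation: [-0.302, -3.124, 0.002]
contact_force: [0.4, -0.1, 0.7]
grip_width: 0.0855
gripper_force: 0.0
```

```bash
python3 - <<'E'
from go import *
print(rel(*ecc(.5108,.1265),.015))
s=r.grab_frame('side')[:,:,::-1];t=r.grab_frame('top')[:,:,::-1]
a=cv2.resize(s[170:260,215:315],(500,450),interpolation=3);b=cv2.resize(t[205:275,265:325],(300,350),interpolation=3)
a[:350,:0]=0;c=np.zeros((450,800,3),np.uint8);c[:,:500]=a;c[:350,500:]=b;cv2.imwrite('pics/d1.png',c)
E
```

```text
[-0.0039 -0.0061  0.0008  0.007 ]
```

View pics/d1.png

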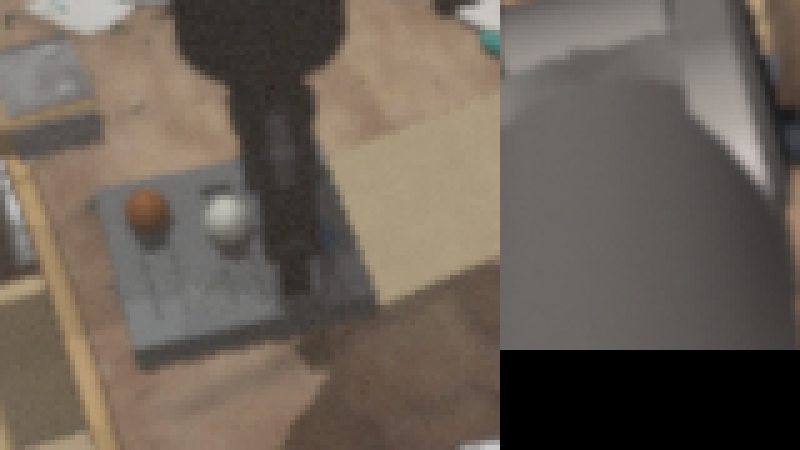

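The near finger stands in front of the blue bead, which just shows at (325,235). White and amber are undisturbed. I'll correct the small offset and close.

play_rows(targets="-0.5 -0.004 -0.006 0.001 0.007;0 -0.004 -0.006 0.001 0.007;1 -0.004 -0.006 0.001 0.007;1 -0.004 -0.006 0.001 0.007;1 -0.004 -0.006 0.001 0.007;1 -0.004 -0.006 0.001 0.007;1 -0.004 -0.006 0.001 0.007", squeeze=25)

```text
clock: 2.53
tcp_pos: [0.5043, 0.1288, 0.0158]
orientation: [0.313, 3.126, 0.0]
contact_force: [-0.6, -0.6, 1.7]
grip_width: 0.0198
gripper_force: 24.4
```

```bash
python3 - <<'E'
from go import *
print(rel(*ecc(.5108,.1265),.015),r.get_obs()['tcp_pos'])
E
```

```text
[ 0.0012 -0.001   0.0008  0.0004] [0.504316   0.12881216 0.01575645]
```

play_rows(targets="1 0 0 -0.02 0;1 0 0 -0.05 0;1 0 0 -0.085 0;1 0 0 -0.085 0;1 0 0 -0.085 0")

```text
clock: 2.95
tcp_pos: [0.5055, 0.1293, 0.1023]
orientation: [0.313, 3.122, 0.004]
contact_force: [0.3, 0.4, 0.1]
grip_width: 0.0197
gripper_force: 24.5
```

```bash
python3 - <<'E'
from go import *
print(r.get_obs()['grip_width'])
s=r.grab_frame('side')[:,:,::-1]
cv2.imwrite('pics/d2.png',cv2.resize(s[150:250,220:320],(600,600),interpolation=3))
# where blue
for z in(.08,.09,.095,.1): print(proj('side',[.512,.127,z]))
o=r.get_obs();print(o['tcp_pos'],proj('side',o['tcp_pos']))
E
```

```text
0.019712923009825016
[275.44838778 199.68947445]
[275.09366318 196.38517192]
[274.91446    194.71587259]
[274.73401252 193.03498245]
[0.50429852 0.12896161 0.10096335] [271.18834908 193.07246429]
```

View pics/d2.png

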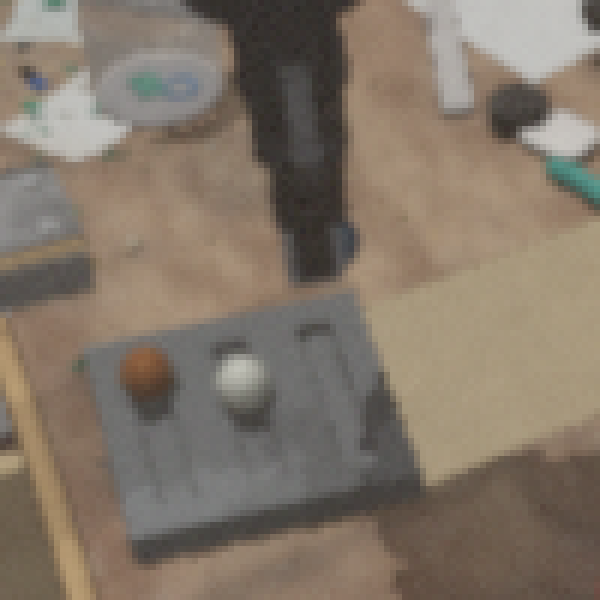

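The blue bead is in the grip, showing at (345,243) just right of the finger, about 6–8 mm toward jig +x as wanted. Now to the jig, with a check on the vise near bore 1.

```bash
python3 - <<'E'
from go import *
for z in(.02,.06,.1): print(z,proj('side',onz('top',462,249,z)),onz('top',462,249,z).round(3))
for q in((-40,-50,100),(-40,-50,32),(-21,-50,32)):
    w=jig(*np.array(q)/1e3);print(w.round(4),rel(*w))
E
```

```text
0.02 [306.61768216 365.15320297] [ 0.441 -0.244  0.02 ]
0.06 [304.28555228 345.56610687] [ 0.444 -0.23   0.06 ]
0.1 [301.84772223 325.09125602] [ 0.447 -0.216  0.1  ]
[ 0.4788 -0.2246  0.1   ] [-0.045  -0.3516  0.0007  0.0005]
[ 0.4788 -0.2246  0.032 ] [-0.045  -0.3516  0.0687  0.0005]
[ 0.4974 -0.2283  0.032 ] [-0.064  -0.3516  0.0687  0.0005]
```

play_rows(targets="1 -0.045 -0.352 0.001 0;1 -0.045 -0.352 0.001 0;1 -0.045 -0.352 0.001 0;1 -0.045 -0.352 0.001 0;1 -0.045 -0.352 0.001 0;1 -0.045 -0.352 0.001 0;1 -0.045 -0.352 0.001 0;1 -0.045 -0.352 0.001 0")

```text
clock: 3.67
tcp_pos: [0.4783, -0.2053, 0.0981]
orientation: [-0.313, -3.123, -0.001]
contact_force: [1.3, 0.2, 0.0]
grip_width: 0.0201
gripper_force: 24.6
```

play_rows(targets="1 0 -0.02 0 0;1 0 -0.02 0 0;1 0 -0.02 0 0;1 0 -0.02 0 0")

```text
clock: 4.0
tcp_pos: [0.4754, -0.2221, 0.0984]
orientation: [-0.312, -3.124, -0.002]
contact_force: [-0.1, -0.3, -0.6]
grip_width: 0.0197
gripper_force: 24.6
```

```bash
python3 - <<'E'
from go import *
for q in((-40,-50,32),(-22,-50,32)):
    w=jig(*np.array(q)/1e3);print(w.round(4),rel(*w))
E
```

```text
[ 0.4788 -0.2246  0.032 ] [-0.004  -0.0018  0.0664  0.001 ]
[ 0.4964 -0.2281  0.032 ] [-0.022  -0.0018  0.0663  0.001 ]
```

play_rows(targets="1 -0.004 -0.002 0.035 0;1 -0.004 -0.002 0.066 0;1 -0.004 -0.002 0.066 0;1 -0.012 -0.002 0.066 0;1 -0.018 -0.002 0.066 0;1 -0.021 -0.002 0.066 0;1 -0.021 -0.002 0.066 0;1 -0.021 -0.002 0.066 0")

```text
clock: 4.67
tcp_pos: [0.4956, -0.2285, 0.0339]
orientation: [-0.312, -3.125, -0.002]
contact_force: [-3.4, 2.1, -0.7]
grip_width: 0.0198
gripper_force: 26.4
```

```bash
python3 - <<'E'
from go import *
print(rel(*jig(-.021,-.05,.032)))
s=r.grab_frame('side')[:,:,::-1]
cv2.imwrite('pics/d3.png',cv2.resize(s[255:375,290:410],(600,600),interpolation=3))
E
```

```text
[-0.0017  0.0005  0.0019  0.001 ]
```

View pics/d3.png

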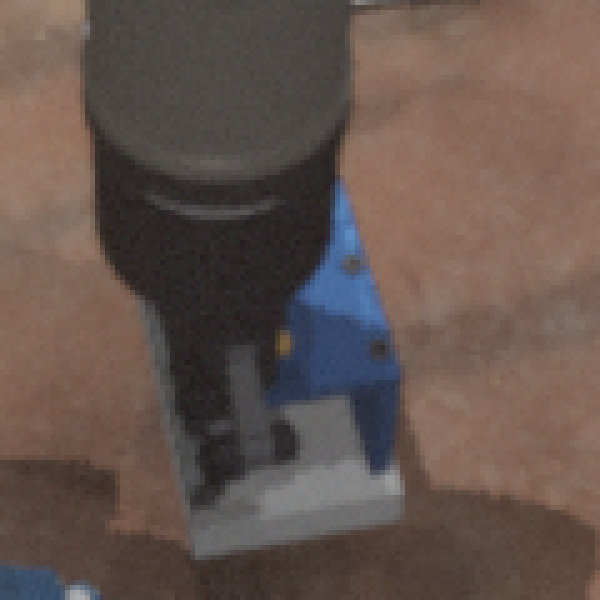

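The finger is just touching the bridge (3.5 N), and the bead is the dark ball at (285,440), right of the finger and beneath the bridge edge. I'll lower it a touch and release.

play_rows(targets="1 0.001 0 0.003 0;1 0.001 0 0.003 0;0.2 0.001 0 0.003 0;0.2 0.001 0 0.003 0;0.2 0.001 0 0.003 0;0.2 0.001 0 0.003 0")

```text
clock: 5.22
tcp_pos: [0.4957, -0.2296, 0.0308]
orientation: [0.313, 3.125, -0.0]
contact_force: [-0.0, -0.1, -0.3]
grip_width: 0.0341
gripper_force: 0.0
```

play_rows(targets="0 0.016 0 0 0;0 0.016 0 -0.04 0;0 0.016 0 -0.075 0;0 0.016 0.04 -0.075 0;0 0.016 0.08 -0.075 0;0 0.016 0.12 -0.075 0;0 0.016 0.16 -0.075 0;0 0.016 0.2 -0.075 0")

```text
clock: 5.88
tcp_pos: [0.5198, -0.0282, 0.1061]
orientation: [0.314, 3.124, 0.001]
contact_force: [0.4, 0.0, 0.1]
grip_width: 0.0427
gripper_force: 0.0
```

```bash
python3 - <<'E'
from go import *
for n in('side','top'): cv2.imwrite(f'pics/e_{n}.png',r.grab_frame(n)[:,:,::-1])
s=cv2.imread('pics/e_side.png');cv2.imwrite('pics/d4.png',cv2.resize(s[255:375,290:410],(600,600),interpolation=3))
print(proj('side',jig(0,-.05,.021)),rel(*ecc(.4772,.157),.10))
E
```

```text
[343.75568937 343.40654316] [0.0847 0.1674 0.0064 0.0115]
```

View pics/d4.png

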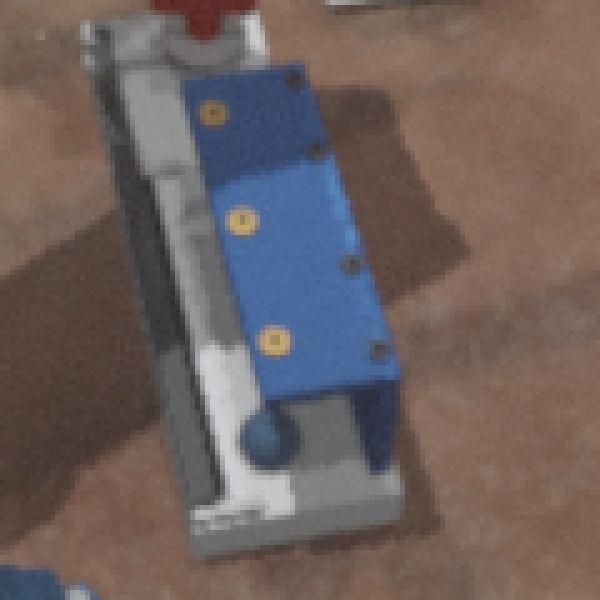

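The blue bead sits in bore 1, at pixel (344,343) where the fit predicts it. White is next.

play_rows(targets="-0.4 0.085 0.167 0.007 0;-0.4 0.085 0.167 0.007 0;-0.4 0.085 0.167 0.007 0;-0.4 0.085 0.167 0.007 0;-0.4 0.085 0.167 0.007 0;-0.4 0.085 0.167 0.007 0;-0.4 0.085 0.167 0.007 0;-0.4 0.085 0.167 0.007 0")

```text
clock: 6.65
tcp_pos: [0.4695, 0.1493, 0.0988]
orientation: [0.315, 3.125, -0.001]
contact_force: [-0.7, -0.4, 0.5]
grip_width: 0.0601
gripper_force: 0.0
```

```bash
python3 - <<'E'
from go import *
print(rel(*ecc(.4775,.157),.0155))
E
```

```text
[ 0.0018  0.0092  0.0833 -0.0009]
```

play_rows(targets="-0.4 0.002 0.009 0.03 0;-0.4 0.002 0.009 0.06 0;-0.4 0.002 0.009 0.083 0;-0.4 0.002 0.009 0.083 0;-0.4 0.002 0.009 0.083 0;-0.4 0.002 0.009 0.083 0")

```text
clock: 7.15
tcp_pos: [0.47, 0.1586, 0.0166]
orientation: [0.317, 3.124, 0.0]
contact_force: [1.2, 0.3, 0.3]
grip_width: 0.0596
gripper_force: 0.0
```

```bash
python3 - <<'E'
from go import *
print(rel(*ecc(.4775,.157),.0155))
E
```

```text
[ 0.0003 -0.0001  0.0011 -0.0021]
```

play_rows(targets="0 0 0 0.001 0;1 0 0 0.001 0;1 0 0 0.001 0;1 0 0 0.001 0;1 0 0 0.001 0;1 0 0 -0.02 0;1 0 0 -0.05 0;1 0 0 -0.084 0")

```text
clock: 7.82
tcp_pos: [0.4674, 0.1591, 0.0995]
orientation: [-0.313, -3.123, 0.003]
contact_force: [0.3, 0.6, -1.1]
grip_width: 0.0194
gripper_force: 24.5
```

play_rows(targets="1 0 0 0 0;1 -0.085 -0.324 0 0;1 -0.085 -0.324 0 0;1 -0.085 -0.324 0 0;1 -0.085 -0.324 0 0;1 -0.085 -0.324 0 0;1 -0.085 -0.324 0 0;1 -0.085 -0.324 0 0")

```text
clock: 8.48
tcp_pos: [0.485, -0.1334, 0.0995]
orientation: [0.313, 3.126, 0.0]
contact_force: [1.3, 0.7, -0.8]
grip_width: 0.0196
gripper_force: 24.5
```

play_rows(targets="1 0 -0.042 0 0;1 0 -0.042 0 0;1 0 -0.042 0 0;1 0 -0.042 0 0;1 0 -0.042 0 0")

```text
clock: 8.9
tcp_pos: [0.4773, -0.1709, 0.0994]
orientation: [-0.31, -3.126, -0.001]
contact_force: [-0.3, 0.3, -0.4]
grip_width: 0.0202
gripper_force: 24.6
```

```bash
python3 - <<'E'
from go import *
for q in((-40,0,32),(-22.5,0,33)):print(rel(*jig(*np.array(q)/1e3)))
E
```

```text
[-0.0121 -0.0023  0.0674  0.0026]
[-0.0296 -0.0024  0.0663  0.0026]
```

play_rows(targets="1 -0.012 -0.002 0.035 0.002;1 -0.012 -0.002 0.066 0.002;1 -0.012 -0.002 0.066 0.002;1 -0.02 -0.002 0.066 0.002;1 -0.026 -0.002 0.066 0.002;1 -0.029 -0.002 0.066 0.002;1 -0.029 -0.002 0.066 0.002;1 -0.029 -0.002 0.066 0.002")

```text
clock: 9.57
tcp_pos: [0.5058, -0.1803, 0.0346]
orientation: [0.316, 3.124, -0.0]
contact_force: [-0.2, -0.2, -0.4]
grip_width: 0.0189
gripper_force: 28.5
```

```bash
python3 - <<'E'
from go import *
print(rel(*jig(-.0225,0,.032)))
E
```

```text
[ 0.0002  0.0013  0.0026 -0.0014]
```

play_rows(targets="1 0 0.001 0.0025 0;1 0 0.001 0.0025 0;0.2 0 0.001 0.0025 0;0.2 0 0.001 0.0025 0;0.2 0 0.001 0.0025 0;0.2 0 0.001 0.0025 0")

```text
clock: 10.07
tcp_pos: [0.5053, -0.1796, 0.0312]
orientation: [0.317, 3.125, -0.0]
contact_force: [-0.4, -0.9, 0.1]
grip_width: 0.034
gripper_force: 0.0
```

play_rows(targets="0 0.016 0 0 0;0 0.016 0 -0.04 0;0 0.016 0 -0.07 0;0 0.06 0.04 -0.07 0;0 0.09 0.08 -0.07 0;0 0.12 0.12 -0.07 0;0 0.139 0.16 -0.07 0;0 0.139 0.2 -0.07 0")

```text
clock: 10.73
tcp_pos: [0.4077, 0.0129, 0.101]
orientation: [-0.32, -3.123, 0.0]
contact_force: [0.4, -0.7, -0.7]
grip_width: 0.0423
gripper_force: 0.0
```

```bash
python3 - <<'E'
from go import *
for n in('side','top'): cv2.imwrite(f'pics/f_{n}.png',r.grab_frame(n)[:,:,::-1])
s=cv2.imread('pics/f_side.png');cv2.imwrite('pics/d5.png',cv2.resize(s[200:375,235:410],(600,600),interpolation=3))
print(proj('side',jig(0,0,.021)),proj('side',jig(0,.05,.021)),rel(*ecc(.4438,.1779),.10))
E
```

```text
[337.48110627 319.82946496] [331.75806384 298.32483006] [0.0056 0.1627 0.0018 0.0085]
```

View pics/d5.png

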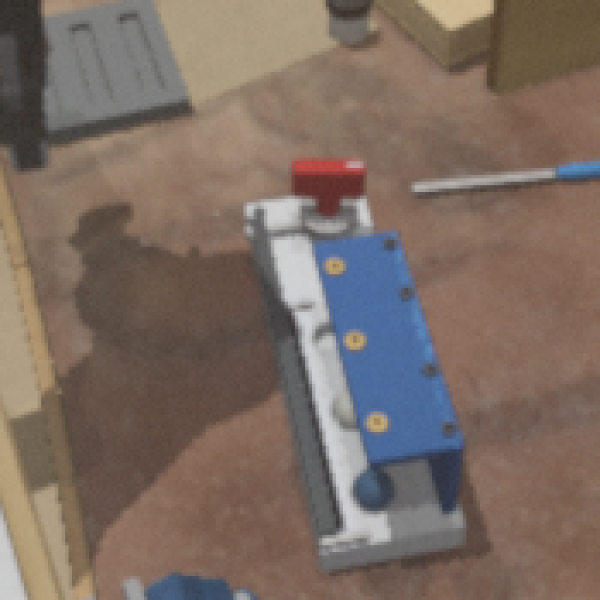

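White is in bore 2, its left part visible at crop (347,412) against a predicted (351,411). Amber is next.

play_rows(targets="-0.4 0.006 0.163 0.002 0.008;-0.4 0.006 0.163 0.002 0.008;-0.4 0.006 0.163 0.002 0.008;-0.4 0.006 0.163 0.002 0.008;-0.4 0.006 0.163 0.002 0.008;-0.4 0.006 0.163 0.002 0.008;-0.4 0.006 0.163 0.002 0.008;-0.4 0.006 0.163 0.002 0.008")

```text
clock: 11.5
tcp_pos: [0.4375, 0.1715, 0.0989]
orientation: [-0.332, -3.123, 0.001]
contact_force: [0.4, -0.1, 1.3]
grip_width: 0.0595
gripper_force: 0.0
```

```bash
python3 - <<'E'
from go import *
print(rel(*ecc(.4438,.1779),.0155))
E
```

```text
[ 0.0032  0.0075  0.0834 -0.0121]
```

play_rows(targets="-0.4 0.003 0.0075 0.03 -0.012;-0.4 0.003 0.0075 0.06 -0.012;-0.4 0.003 0.0075 0.083 -0.012;-0.4 0.003 0.0075 0.083 -0.012;-0.4 0.003 0.0075 0.083 -0.012;-0.4 0.003 0.0075 0.083 -0.012")

```text
clock: 12.0
tcp_pos: [0.4371, 0.1805, 0.0171]
orientation: [0.313, 3.125, 0.0]
contact_force: [0.6, 0.3, -0.1]
grip_width: 0.0598
gripper_force: 0.0
```

```bash
python3 - <<'E'
from go import *
print(rel(*ecc(.4438,.1779),.0155))
E
```

```text
[ 0.0009 -0.0012  0.0016  0.0004]
```

play_rows(targets="0 0.001 -0.001 0.0015 0;1 0.001 -0.001 0.0015 0;1 0.001 -0.001 0.0015 0;1 0.001 -0.001 0.0015 0;1 0.001 -0.001 0.0015 0;1 0.001 -0.001 -0.02 0;1 0.001 -0.001 -0.05 0;1 0.001 -0.001 -0.084 0")

```text
clock: 12.67
tcp_pos: [0.4339, 0.1798, 0.1001]
orientation: [-0.31, -3.124, 0.003]
contact_force: [0.9, 1.0, -0.1]
grip_width: 0.0198
gripper_force: 24.5
```

play_rows(targets="1 0 0 0 0;1 -0.11 -0.287 0 0;1 -0.11 -0.287 0 0;1 -0.11 -0.287 0 0;1 -0.11 -0.287 0 0;1 -0.11 -0.287 0 0;1 -0.11 -0.287 0 0;1 -0.11 -0.287 0 0")

```text
clock: 13.33
tcp_pos: [0.4838, -0.1089, 0.1001]
orientation: [0.31, 3.126, 0.0]
contact_force: [0.5, 0.3, -0.5]
grip_width: 0.0196
gripper_force: 24.5
```

play_rows(targets="1 -0.01 -0.02 0 0;1 -0.01 -0.02 0 0;1 -0.01 -0.02 0 0;1 -0.01 -0.02 0 0")

```text
clock: 13.67
tcp_pos: [0.4895, -0.1276, 0.0998]
orientation: [-0.309, -3.125, -0.001]
contact_force: [-0.2, 0.6, -0.2]
grip_width: 0.0199
gripper_force: 24.6
```

```bash
python3 - <<'E'
from go import *
for q in((-40,50,32),(-22.5,50,33)):print(rel(*jig(*np.array(q)/1e3)))
E
```

```text
[-0.0088  0.0028  0.0678  0.0029]
[-0.0263  0.0028  0.0668  0.0029]
```

play_rows(targets="1 -0.009 0.003 0.035 0.003;1 -0.009 0.003 0.067 0.003;1 -0.009 0.003 0.067 0.003;1 -0.016 0.003 0.067 0.003;1 -0.022 0.003 0.067 0.003;1 -0.026 0.003 0.067 0.003;1 -0.026 0.003 0.067 0.003;1 -0.026 0.003 0.067 0.003")

```text
clock: 14.33
tcp_pos: [0.5162, -0.1305, 0.0337]
orientation: [0.314, 3.125, 0.0]
contact_force: [-0.3, 0.3, -0.0]
grip_width: 0.0195
gripper_force: 26.6
```

```bash
python3 - <<'E'
from go import *
print(rel(*jig(-.0225,.05,.032)))
E
```

```text
[ 0.0005  0.0004  0.0017 -0.0004]
```

play_rows(targets="1 0 0 0.002 0;1 0 0 0.002 0;0.2 0 0 0.002 0;0.2 0 0 0.002 0;0.2 0 0 0.002 0;0.2 0 0 0.002 0")

```text
clock: 14.83
tcp_pos: [0.516, -0.1309, 0.0312]
orientation: [0.315, 3.125, 0.0]
contact_force: [-0.9, 0.2, -0.1]
grip_width: 0.0343
gripper_force: 0.0
```

play_rows(targets="0 0.016 0 0 0;0 0.016 0 -0.04 0;0 0.016 0 -0.08 0;0 0.016 0.04 -0.1 0.12;0 0.016 0.08 -0.1 0.24;0 0.016 0.12 -0.1 0.24;0 0.016 0.12 -0.1 0.24;0 0.016 0.12 -0.1 0.24")

```text
clock: 15.5
tcp_pos: [0.5251, -0.0061, 0.1313]
orientation: [0.676, 3.067, 0.002]
contact_force: [-0.8, -1.0, 0.2]
grip_width: 0.0428
gripper_force: 0.0
```

```bash
python3 - <<'E'
from go import *
o=r.get_obs();print(o['tcp_pos'],o['joints'].round(2))
for n in('side','top'): cv2.imwrite(f'pics/g_{n}.png',r.grab_frame(n)[:,:,::-1])
s=cv2.imread('pics/g_side.png');cv2.imwrite('pics/d6.png',cv2.resize(s[230:370,290:400],(550,700-100),interpolation=3))
img=s[:,:,::-1]
print('red',blob(img,'side',(170,120,80),(180,255,255),(300,230,360,280)),blob(img,'side',(0,120,60),(8,255,255),(300,230,360,280)))
print(proj('side',jig(0,.05,.021)),rel(.567,-.0567,.12,-.452))
# amber on patch around bore 3
c=img[290:308,322:334];print(cv2.cvtColor(c,cv2.COLOR_RGB2HSV)[::3,::2,0])
print(cv2.cvtColor(c,cv2.COLOR_RGB2HSV)[::3,::2,1])
E
```

```text
[ 0.52509022 -0.00610775  0.13131883] [-0.37  0.37  0.32  2.02 -0.17  0.77  1.19]
red (array([331., 252.]), array([31, 22,  1,  1,  1], dtype=int32)) (array([329.86936937, 252.6036036 ]), array([ 20,  17,  21,  16, 222], dtype=int32))
[331.75806384 298.32483006] [-0.0585 -0.0235  0.011   0.0118]
[[150 120  15 150 113 109]
 [  0 135   0   9   9 109]
 [ 30 105   0  12  13 118]
 [165 120 150   8  11   1]
 [  0 120 120   0   8   6]
 [150  60 105 120   0  15]]
[[  4   2   4   2  51 133]
 [  0   3   0  27  95 124]
 [  2   3   6 137 136  70]
 [  5   2   2 114 132  68]
 [  4   2   4  10  61  66]
 [  5   2   4   2   0   5]]
```

View pics/d6.png

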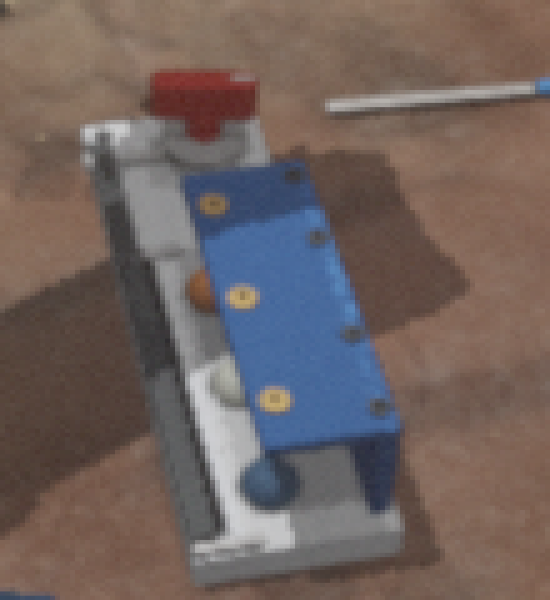

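All three beads are in their bores: amber at crop (203,288), white (230,385), blue (270,483). Now the cam.

play_rows(targets="0 -0.058 -0.0235 0.011 0.012;0 -0.058 -0.0235 0.011 0.012;0 -0.058 -0.0235 0.011 0.012;0 -0.058 -0.0235 0.011 0.012;0 -0.058 -0.0235 0.011 0.012")

```text
clock: 16.02
tcp_pos: [0.5657, -0.0573, 0.1197]
orientation: [-0.708, -3.059, 0.001]
contact_force: [-0.4, -0.4, 0.3]
grip_width: 0.0428
gripper_force: 0.0
```

```bash
python3 - <<'E'
from go import *
print(rel(.567,-.0567,.056,-.452),r.get_obs()['joints'].round(2))
E
```

```text
[-0.001   0.0012  0.0637 -0.0031] [-0.27  0.45  0.33  1.93 -0.2   0.79  1.29]
```

play_rows(targets="0 -0.001 0.001 0.03 -0.003;0 -0.001 0.001 0.05 -0.003;0 -0.001 0.001 0.063 -0.003;0 -0.001 0.001 0.063 -0.003;1 -0.001 0.001 0.063 -0.003;1 -0.001 0.001 0.063 -0.003;1 -0.001 0.001 0.063 -0.003;1 -0.001 0.001 0.063 -0.003", squeeze=30)

```text
clock: 16.68
tcp_pos: [0.5685, -0.0556, 0.0584]
orientation: [0.7, 3.061, 0.001]
contact_force: [-1.1, -0.0, 4.6]
grip_width: 0.0112
gripper_force: 33.4
```

```bash
python3 - <<'E'
from go import *
o=r.get_obs();print(o['contact_force'],o['moment'],rel(.567,-.0567,.056,-.452))
E
```

```text
[-1.1076608  -0.04568688  4.58269609] [-0.03227183  0.28046592  0.11064496] [ 0.0009 -0.0017  0.0024  0.0025]
```

play_rows(targets="1 0 0 -0.001 0.06;1 0 0 -0.001 0.18;1 0 0 -0.001 0.3;1 0 0 -0.001 0.42;1 0 0 -0.001 0.54;1 0 0 -0.001 0.66;1 0 0 -0.001 0.78;1 0 0 -0.001 0.9", squeeze=60)

```text
clock: 17.35
tcp_pos: [0.5691, -0.0551, 0.0586]
orientation: [1.968, 2.447, 0.002]
contact_force: [3.5, 0.8, -6.3]
grip_width: 0.0105
gripper_force: 60.8
```

```bash
python3 - <<'E'
from go import *
o=r.get_obs();print(o['contact_force'],o['moment'],o['joints'].round(2),rel(.567,-.0567,.057,-.452))
E
```

```text
[ 3.52309605  0.84643829 -6.25840462] [-0.06262504 -0.60876509  0.21242663] [-0.41  0.59  0.53  1.97 -0.45  0.7   0.61] [-0.0011 -0.0024  0.0016 -0.9027]
```

play_rows(targets="1 0 0 0.001 0.12;1 0 0 0.001 0.24;1 0 0 0.001 0.36;1 0 0 0.001 0.48;1 0 0 0.001 0.6;1 0 0 0.001 0.72;1 0 0 0.001 0.84;1 0 0 0.001 0.96")

```text
clock: 18.02
tcp_pos: [0.5698, -0.0553, 0.0585]
orientation: [2.876, 1.262, 0.006]
contact_force: [1.2, -0.5, 1.7]
grip_width: 0.0103
gripper_force: 61.9
```

```bash
python3 - <<'E'
from go import *
o=r.get_obs();print(o['contact_force'],o['moment'],o['joints'].round(2),rel(.567,-.0567,.057,-.452))
E
```

```text
[ 1.19257541 -0.54530058  1.67995694] [-0.14733127 -0.23628359  0.15624374] [-0.58  0.67  0.78  1.98 -0.69  0.77 -0.14] [-2.9000e-03 -1.2000e-03  1.5000e-03 -1.8627e+00]
```

play_rows(targets="1 0 0 0 0.12;1 0 0 0 0.24;1 0 0 0 0.36;1 0 0 0 0.48;1 0 0 0 0.6;1 0 0 0 0.72;1 0 0 0 0.84;1 0 0 0 0.93")

```text
clock: 18.68
tcp_pos: [0.5701, -0.056, 0.0585]
orientation: [3.136, -0.162, 0.007]
contact_force: [3.0, -1.7, 1.9]
grip_width: 0.0103
gripper_force: 62.0
```

```bash
python3 - <<'E'
from go import *
o=r.get_obs();print(o['contact_force'],o['moment'],o['joints'].round(2),rel(.567,-.0567,.057,-.452))
E
```

```text
[ 3.03157427 -1.69182619  1.87332467] [-0.50818623 -0.40386447  0.15913717] [-0.71  0.8   1.    1.98 -0.9   0.88 -0.88] [-3.1000e-03  1.0000e-03  1.5000e-03  3.4903e+00]
```

Yaw has gone 2.79 rad with about 0.1 left. I'll step in small amounts until the moment rises.

play_rows(targets="1 0 0 0 0.05;1 0 0 0 0.1;1 0 0 0 0.13;1 0 0 0 0.13")

```text
clock: 19.02
tcp_pos: [0.5701, -0.0561, 0.0585]
orientation: [3.12, -0.358, 0.007]
contact_force: [3.1, -2.0, 4.8]
grip_width: 0.0101
gripper_force: 62.7
```

```bash
python3 - <<'E'
from go import *
o=r.get_obs();print(o['contact_force'],o['moment'],rel(.567,-.0567,.057,-.2-np.pi+2*np.pi))
E
```

```text
[ 3.13817241 -1.98169881  4.80279613] [-0.46830227 -0.6350757   0.39280493] [-0.0029  0.0012  0.0015 -0.0282]
```

play_rows(targets="1 0 0 0 0.05;1 0 0 0 0.08;1 0 0 0 0.08;1 0 0 0 0.08")

```text
clock: 19.35
tcp_pos: [0.5701, -0.0561, 0.0585]
orientation: [3.104, -0.474, 0.006]
contact_force: [2.5, -2.6, 6.0]
grip_width: 0.0104
gripper_force: 86.1
```

```bash
python3 - <<'E'
from go import *
o=r.get_obs();print(o['contact_force'],o['moment'],rel(.567,-.0567,.057,-.2-np.pi+2*np.pi))
E
```

```text
[ 2.46446922 -2.6021584   5.95903106] [-0.69554389 -0.54898132  1.67385892] [-0.0028  0.0015  0.0015 -0.1029]
```

play_rows(targets="0.3 0 0 0 -0.02;0.1 0 0 0 -0.04;0 0 0 0 -0.04;0 0 0 0 -0.04;0 0 0 -0.03 -0.04;0 0 0 -0.07 -0.04;0 0 0 -0.1 -0.04;0 0 0 -0.12 -0.04")

```text
clock: 20.02
tcp_pos: [0.5684, -0.056, 0.1798]
orientation: [-3.113, 0.422, -0.003]
contact_force: [1.2, 0.2, -0.8]
grip_width: 0.0431
gripper_force: 0.0
```

play_rows(targets="0 0.07 0.04 -0.03 0;0 0.1 0.06 -0.03 0;0 0.1 0.08 -0.03 0;0 0.1 0.08 -0.03 0;0 0.1 0.08 -0.03 0")

```text
clock: 20.43
tcp_pos: [0.6429, -0.1638, 0.2079]
orientation: [3.11, -0.429, 0.002]
contact_force: [0.1, 0.3, 0.4]
grip_width: 0.0428
gripper_force: 0.0
```

```bash
python3 - <<'E'
from go import *
o=r.get_obs();print(o['tcp_pos'],o['contact_force'])
s=r.grab_frame('side')[:,:,::-1];t=r.grab_frame('top')[:,:,::-1]
c=np.zeros((600,800,3),np.uint8);c[:,:470]=cv2.resize(s[230:370,290:400],(470,600),interpolation=3);c[:240,470:]=cv2.resize(t[165:245,360:470],(330,240),interpolation=3);c[250:456,470:]=cv2.resize(s,(330,206),interpolation=cv2.INTER_AREA)
cv2.imwrite('pics/d7.png',c)
E
```

```text
[ 0.64294384 -0.16379393  0.20787509] [0.08997277 0.28119454 0.35349826]
```

View pics/d7.png

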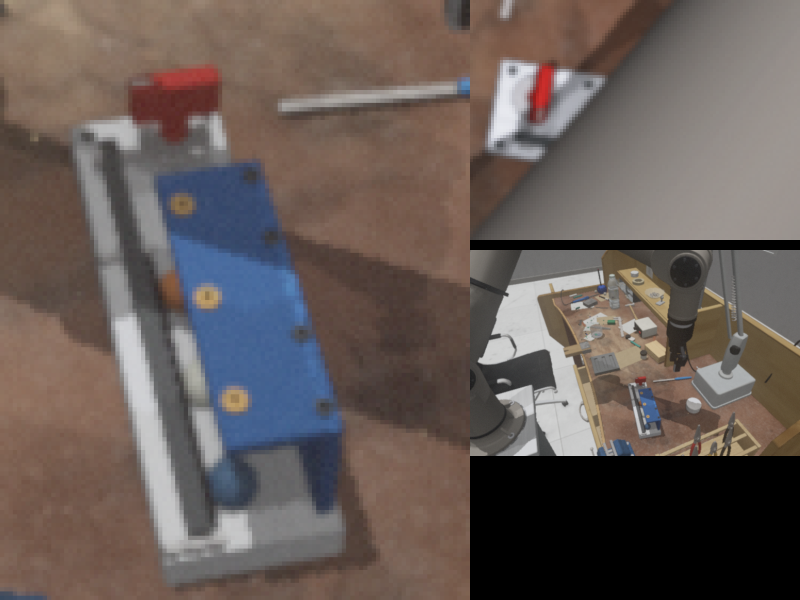

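The jaw is drawn up against all three beads (amber (173,290), white (195,385), blue (232,483)). The grip has turned half round and lies parallel to the jig's x axis. The gripper is clear of everything, so I'm handing in.

```bash
python3 -c "
from bench import r
print(r.hand_in())"
```

```text
the job is handed in; nothing more can be done
None
```

The job is handed in: all three beads are in their bores (blue in 1, white in 2, amber in 3), the cam is turned clockwise to its stop with the jaw against the beads, and the gripper has let go and is clear.

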